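# Swing the probe head over the open pot and start the test

## Robot

A 7-joint arm with a two-finger parallel gripper is mounted at the origin on the work surface. World frame = base frame: x ahead of the robot, y to its left, z up, the work surface at z = 0. Lengths are in m, angles in degrees, forces in N, time in s.
With the tool pointing down it reaches from about 0.425 to 0.925 m from the base axis. Payload 6.8 kg.
Tool frame: the origin (TCP) lies midway between the tips of the shut fingers; the grasp point (between the pads) lies 19 mm behind it; z points along the fingers, y is the line along which they close (so a half turn about z gives the same grasp; the last joint's range is limited). The gripper opens to 88 mm and grips with 3 to 60 N. Pads are 20 mm wide; open, the fingers measure 115 mm over their backs; the gripper's body (75 mm by 178 mm) begins 61 mm behind the grasp point.
Start: joints at [67.718, 27.33, 1.283, 89.118, -0.659, 63.558, -4.761], TCP at [0.187, -0.649, 0.223] pointing down, gripper open.
Joint ranges: [-169.35, 169.35], [-19.33, 120.38], [-80.79, 83.38], [13.8, 139.57], [-78.32, 258.32], [9.67, 109.79], [-169.56, 169.56]. Speed limits (degrees/s): [136.94, 136.94, 180, 180, 180, 180, 180].

## Interface

Orientations are given as [roll, pitch, yaw] about the fixed x, y, z axes, in that order (R = Rz(yaw) Ry(pitch) Rx(roll)).
In Python, from station import readout, imaging, ticket gives the robot as it stands.
- The arm moves only by the tool apply_moves, never from a script. Its argument "steps" is a list of rows, each a list of 3 entries, a list of its own where there are three numbers: the turn, a rotation vector about the tool's x, y, z in degrees, then the shift along the tool's x, y, z in mm, then the closure, from -1 (fully open) to 1 (shut). In form: [[[wx, wy, wz], [tx, ty, tz], fingers], ...]. A call has exactly 5 rows; each row shifts and turns the commanded pose from where the row before left it, along the tool's axes as they then stand; what a row does not reach is not made up. A row lasts 1/8 s, in which the tool goes at most 62.5 mm and 10.7 degrees, less where a joint would pass 70% of its speed; a pose out of reach is approached as far as the arm can. A call with a gripper value outside its range is refused whole. The fingers move at their own pace and stop on an object; "newtons" is the grip in N (left out, the last holds). Time passes only in rows, so rows that do not move let the fingers close, or fill a call up. It gives the time, the measured TCP pose, the force, the opening and the grip force at its end, in the units of the state.
- readout.state(): the state, without advancing time (a new reading comes with each control period).
- imaging.snapshot(name): name is "scene" or "top" or "wrist"; returns the picture (384x512x3 uint8, red, green, blue); there is no depth.
- imaging.calibration(name): a dict with "camera_matrix" (3x3 intrinsics, pixels), "eye" and "rotation" of the camera in the world. Camera axes: x right, y up, looking along -z (the intrinsics and any distortion apply to the point x, -y, -z); pixel columns grow to the right and rows downward; lengths in m; the calibration is good to about 2 mm. A picture is of the moment at which its call begins: read the wrist's pose just before it. calibration takes no time and is no camera call; for the wrist camera it gives the pose at the moment of the call.
- ticket.sign_off(): hands the job in; it is judged then, once.
The state is a dict: "time_s": time; "qpos": joint angles; "qvel": joint speeds; "effort": joint torques, N m; "eef_pos": TCP position; "tcp_rot": TCP orientation; "force": force on the tool from outside, world axes, zero at the start; "torque": the same for the moment, N m; "gripper_width": opening from 0.0 (shut) to 1.0 (fully open); "grasp_force": force on a finger pad.
Only numpy, scipy, OpenCV 4.12 (cv2) and the standard library are available. Lean on these libraries where they do the work, as an engineer would, in place of code of your own. Each camera call takes 0.05 s, during which the arm holds its last target. There are 200 camera calls.

## Task

With a fingertip, push the orange boom of the test stand round until its yellow probe head hangs over the middle of the open steel pot (the one without a lid), leave it there, and then press the green start button fully down and let it come back up. Push only, gently: do not grip, lift or shift the pots or anything else on the bench, and do not press the button before the head is over the open pot.

Things in the scene. Friction and masses are not known exactly. Their poses are not given: they have to be found in the camera images.
- stand: Fixed test stand: grey base plate 130 x 160 mm, 14 mm thick, with a steel post 22 mm in diameter; it carries the boom. Origin: on the bench under the post axis; at boom joint value 0 the boom points along the stand's own -x axis (roughly toward the robot).
- pivot (a point): The boom's vertical hinge axis on top of the post, at the mid-height of the boom bar, 199 mm above the bench. The hub round it is 36 mm in diameter and its top, 212 mm above the bench, is the highest point of the whole stand.
- probe_head (a point): Centre of the yellow probe head at the boom's free end, 240 mm from the pivot axis, 199 mm above the bench. The head is a 44 x 44 mm block (168 to 210 mm above the bench) with four brass clips in a 30 mm circle hanging down to 142 mm. The straight orange bar from hub to head is 12 mm wide, 190 to 208 mm above the bench, free on both sides and below.
- boom (a joint): Angle of the boom, rad, about the vertical axis, positive counter-clockwise seen from above; 0 is straight along the stand's -x axis, stops at -1.0 and +1.0. It turns freely with some friction (0.22 N m, about 1.5 N pushed half-way along the bar) and stays where it is left.
- pot_open: The open steel pot without a lid, 100 mm across the rim (inside 94 mm), 85 mm high, 0.35 kg, loose. Origin: centre of its underside, on the bench. It stands to the left or right of the middle pot, about 240 mm from the pivot axis (to within about 15 mm), so that the head can be swung over it.
- pot_wait: Lidded steel pot, 104 mm across, 112 mm high with its black lid knob (24 mm), loose; to be left alone. Origin: centre of its underside.
- pot_done: The middle lidded steel pot, same as the other lidded one, loose; the boom starts roughly above it. To be left alone. Origin: centre of its underside.
- start_top (a point): Centre of the top face of the green round start button, 40 mm in diameter, 22 mm above the bench when released, on a round grey housing 56 mm across and 12 mm high, at the right or left of the robot. Its face moves straight down.
- start (a joint): Travel of the start button, m: 0 released, 0.006 fully down; a spring pushes it back, about 5 N when fully down.
- beaker: Small glass beaker, 64 mm across, 85 mm high, loose; leave alone. Origin: centre of its underside.
- carton: Brown carton 130 x 100 x 45 mm, loose; leave alone. Origin: centre of its underside.
- cutters: Side cutters with green handles, 150 mm long, lying flat; leave alone. Origin: under their middle.
- tweezers: Flat steel tweezers 120 x 9 mm, 7 mm high, lying on the bench; leave alone. Origin: centre of the underside.
Not all that is in view belongs to the job. Of the things that look like the part that bears start_top, take the one that is farthest from the robot's base at the start.

How it is judged (in metres and radians):
On the way, in this order (a step that is already met when the one before it is completed fails the run):
1. the probe head hangs over the middle of the open pot, at rest (horizontal distance between probe_head and pot_open below 0.025 m and velocity of joint boom between -0.05 and 0.05 rad/s), for 0.2 s.
2. the start button is pressed down (value of joint start above 0.0045 m), for 0.05 s.
At the end, for the whole second after the job is handed in: The centre of the probe head is within 25 mm (horizontally) of the open pot's centre and at rest, the button has come back up (within 1.5 mm), the three pots stand upright within 15 mm of where they started and the other bench things within 25 mm (horizontal distance between probe_head and pot_open below 0.025 m and velocity of joint boom between -0.03 and 0.03 rad/s and value of joint start below 0.0015 m and distance of each of pot_open, pot_wait, pot_done from where it was at the start of the episode below 0.015 m and angle between each of pot_open, pot_wait, pot_done's own z axis and vertical below 0.1 rad and distance of each of beaker, carton, cutters, tweezers from where it was at the start of the episode below 0.025 m); the robot touches nothing.
It fails at once if the start button is pressed while the head is not over the open pot (value of joint start above 0.003 m and horizontal distance between probe_head and pot_open above 0.027 m).
It fails at once if the boom or stand is gripped or shoved with more than 25 N (contact force between stand and the fingers above 25 N).
It fails at once if a pot is shifted, lifted or tipped (distance of any of pot_open, pot_wait, pot_done from where it was at the start of the episode above 0.015 m or angle between any of pot_open, pot_wait, pot_done's own z axis and vertical above 0.25 rad).
It fails at once if another thing on the bench is shifted or lifted (distance of any of beaker, carton, cutters, tweezers from where it was at the start of the episode above 0.025 m).
It also fails if it takes over 51 s, if anything falls off the work surface, if the arm or the gripper's body presses on something with over 40 N, if the wrist force passes 120 N, or if a joint passes its speed limit or range.

## Working session

There is one attempt and no reset: what is moved stays moved. The work goes in short steps, Python scripts to look and compute and a tool call to move; the robot and the scene stay as the last step left them, time stands still between calls to the robot, and variables do not carry over. Pictures are saved under pics/ and viewed, at most 10 in all, crops included, and the job is handed in when it is done.

Besides the shell and the picture viewer there is one more tool, called after "Call:" as name([rows], argument=value, ...), one row to a line, values as JSON. apply_moves: Moves the arm, as the interface text tells. Its arguments: {"type":"object","properties":{"steps":{"type":"array"},"newtons":{"type":"number"}},"required":["steps"]}

```bash
mkdir -p pics; python3 - <<'E'
from station import readout, imaging
import cv2,json
s=readout.state();print(s)
for n in("scene","top"):
    im=imaging.snapshot(n);cv2.imwrite(f"pics/{n}0.png",im[...,::-1]);c=imaging.calibration(n);print(n,c)
E
```

```text
{'time_s': 0.0, 'qpos': array([67.71625246, 27.37253632,  1.28151003, 89.17548807, -0.65815547,
       63.56029776, -4.76204209]), 'qvel': array([-0.02463615,  0.03532748, -0.03499999,  0.0345602 ,  0.05393109,
        0.03311055,  0.09574496]), 'effort': array([-7.80088340e-04, -5.82855713e+01,  1.53418880e+00, -2.72607887e+01,
       -5.43993479e-02,  1.70655758e-02,  1.48193180e-04]), 'eef_pos': array([ 0.18687748, -0.6480001 ,  0.22174122]), 'tcp_rot': array([-1.79899422e+02,  8.75163729e-03,  1.60895500e+01]), 'force': array([-0.09551531,  0.37358612,  0.51058493]), 'torque': array([-0.00688664, -0.01793233, -0.0366647 ]), 'grasp_force': 0.0, 'gripper_width': 0.9985772226050607}
scene {'camera_matrix': array([[361.29238759,   0.        , 249.22791248],
       [  0.        , 361.29238759, 192.19356182],
       [  0.        ,   0.        ,   1.        ]]), 'eye': array([ 1.17118417, -0.13050456,  1.14794114]), 'rotation': array([32.39807179, -0.75391265, 78.49542618])}
top {'camera_matrix': array([[412.10186698,   0.        , 246.98954289],
       [  0.        , 412.10186698, 186.00568125],
       [  0.        ,   0.        ,   1.        ]]), 'eye': array([0.3750254 , 0.00266002, 1.33770711]), 'rotation': array([  8.56266346,  -0.62733645, -90.02970614])}
```

```bash
python3 -c "
import cv2
a=cv2.imread('pics/top0.png');cv2.imwrite('pics/top0b.png',cv2.resize(a,(800,600),interpolation=cv2.INTER_CUBIC))"
```

```text
(no output)
```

View pics/top0b.png

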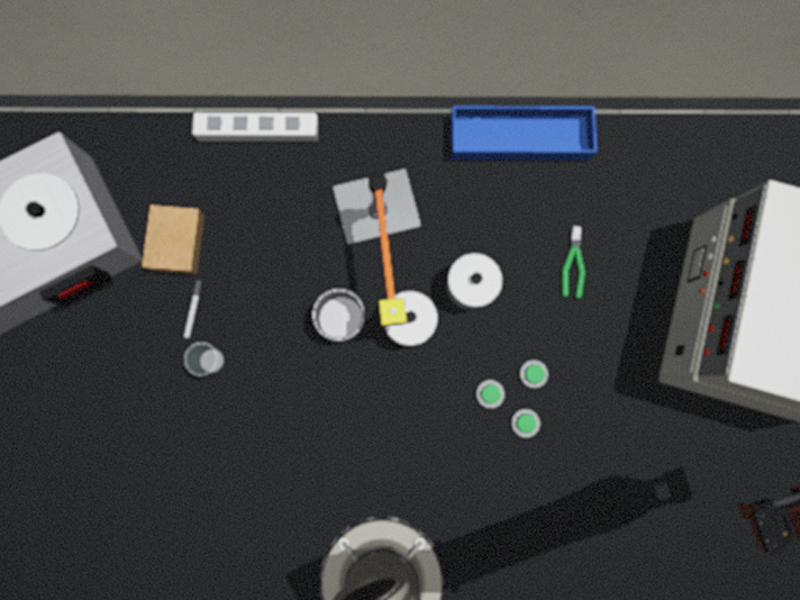

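View pics/scene0.png

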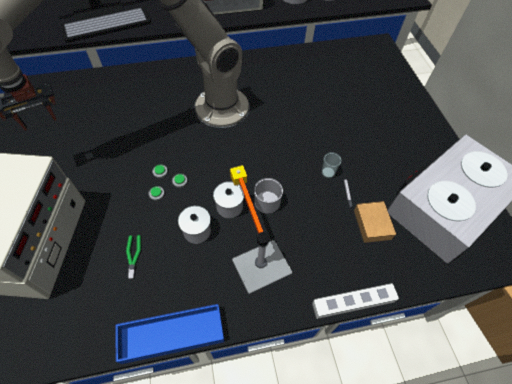

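The top view (800x600 enlargement) shows:
- Open pot at (338,315), to the left of the middle pot.
- Yellow head at (392,311), and the hub on the post near (378,190).
- Green button candidates at (534,374), (490,394) and (526,424). The base is near (380,580), so (534,374) looks farthest.

The scene view shows the matching buttons at (156,193), (180,180) and (160,170), with the open pot at (268,195). Next I measure, with one close crop sheet.

```bash
cat > h.py <<'E'
import numpy as np,cv2
from scipy.spatial.transform import Rotation as Ro
from station import imaging
class Cam:
    def __init__(s,n):
        c=imaging.calibration(n);s.K=c["camera_matrix"];s.e=np.array(c["eye"]);s.R=Ro.from_euler("xyz",c["rotation"],degrees=True).as_matrix()
    def ray(s,u,v):
        d=np.linalg.inv(s.K)@[u,v,1];return s.R@(d*[1,-1,-1])
    def at(s,u,v,z):
        d=s.ray(u,v);return s.e+d*(z-s.e[2])/d[2]
    def px(s,p):
        c=s.R.T@(np.asarray(p)-s.e);q=s.K@(c*[1,-1,-1]);return q[:2]/q[2]
def tri(a,pa,b,pb):
    d1,d2=a.ray(*pa),b.ray(*pb);t=np.linalg.lstsq(np.c_[d1,-d2],b.e-a.e,rcond=None)[0]
    p,q=a.e+d1*t[0],b.e+d2*t[1];return (p+q)/2,np.linalg.norm(p-q)
def blobs(im,lo,hi,amin=15):
    m=cv2.inRange(cv2.cvtColor(im,cv2.COLOR_BGR2HSV),lo,hi);n,l,st,c=cv2.connectedComponentsWithStats(m)
    return [(c[i].round(2).tolist(),int(st[i,4]),st[i,:4].tolist()) for i in range(1,n) if st[i,4]>=amin]
E
python3 - <<'E'
from h import *
C={n:Cam(n) for n in("top","scene")};I={n:cv2.imread(f"pics/{n}0.png") for n in C}
print("base px",C["top"].px([0,0,0]),C["scene"].px([0,0,0]))
for n in C:
    print(n);
    for k,lo,hi in(("green",(50,100,60),(80,255,255)),("yel",(24,120,100),(34,255,255)),("or",(5,180,120),(18,255,255))):
        print(k,blobs(I[n],lo,hi,20))
t=cv2.resize(I["top"][100:290,190:370],None,fx=3,fy=3,interpolation=cv2.INTER_CUBIC)
cv2.imwrite("pics/c1.png",t)
s=I["scene"][140:300,140:300];cv2.imwrite("pics/c2.png",cv2.resize(s,None,fx=3.7,fy=3.7,interpolation=cv2.INTER_CUBIC))
E
```

```text
base px [243.15379904 371.4187881 ] [221.89645807 106.95823903]
top
green [([366.51, 174.18], 336, [359, 157, 16, 35]), ([341.79, 238.93], 98, [337, 234, 11, 11]), ([313.6, 251.86], 100, [308, 247, 12, 11]), ([336.34, 270.52], 100, [331, 265, 12, 12])]
yel [([249.99, 199.33], 230, [242, 191, 19, 18])]
or []
scene
green [([159.08, 168.8], 75, [155, 164, 10, 10]), ([179.05, 178.33], 78, [174, 174, 11, 10]), ([155.33, 190.84], 85, [151, 186, 10, 11]), ([132.85, 249.16], 273, [125, 234, 16, 31])]
yel [([237.69, 173.25], 198, [230, 165, 17, 19])]
or [([250.45, 205.42], 275, [239, 178, 24, 55])]
```

View pics/c1.png

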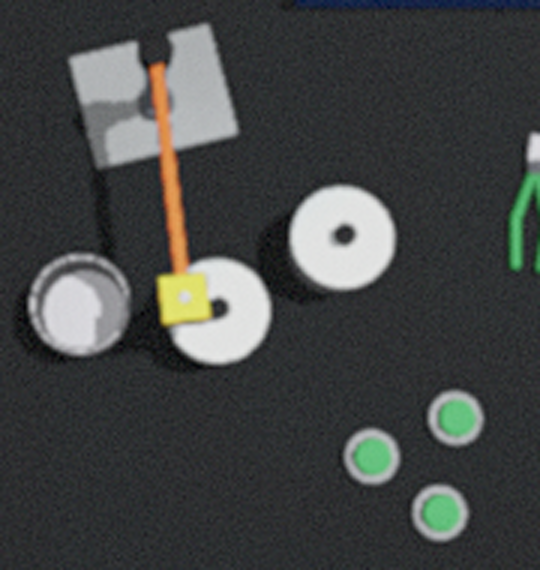

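View pics/c2.png

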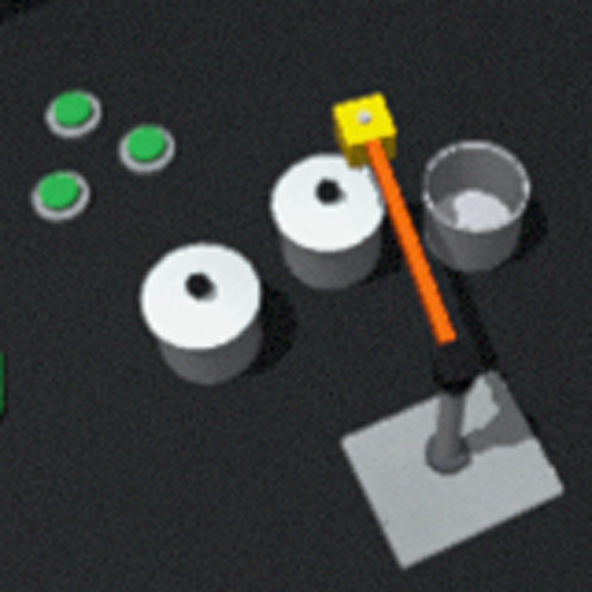

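Crop results:
- **Top crop:** open rim centre (79,304), head dot (185,297), hub about (155,50), buttons (456,418), (372,457) and (440,512).
- **Scene crop:** rim centre (475,187), head dot (364,118), hub about (454,362), buttons (61,190), (147,146) and (73,109).

Triangulating these now.

```bash
python3 - <<'E'
from h import *
a,b=Cam("top"),Cam("scene")
T=lambda x,y:((x+.5)/3-.5+190,(y+.5)/3-.5+100); S=lambda x,y:((x+.5)/3.7-.5+140,(y+.5)/3.7-.5+140)
P={}
for n,p,q,z in(("rim",T(79,304),S(475.5,187),.085),("headtop",T(185,297),S(364,118),.21),("hub",T(155,50),S(454,358),.21),
 ("bFar",(341.79,238.93),(155.33,190.84),.022),("bMid",(313.6,251.86),(179.05,178.33),.022),("bNear",(336.34,270.52),(159.08,168.8),.022),
 ("knobdone",T(219,308),S(329,190),.11),("knobwait",T(344,235),S(200,286),.11)):
    p3,e=tri(a,p,b,q);print(n,p3.round(4),round(e,4),"planes",a.at(*p,z)[:2].round(4),b.at(*q,z)[:2].round(4),"dist",np.linalg.norm(p3[:2]).round(3));P[n]=p3
E
```

```text
rim [0.5173 0.084  0.0849] 0.0009 planes [0.5172 0.0835] [0.5174 0.0844] dist 0.524
headtop [ 0.5093 -0.0206  0.2135] 0.002 planes [ 0.5096 -0.0217] [ 0.507  -0.0192] dist 0.51
hub [0.7445 0.0066 0.2113] 0.0009 planes [0.7449 0.0062] [0.744  0.0072] dist 0.745
bFar [ 0.4035 -0.3119  0.0244] 0.0007 planes [ 0.4035 -0.3128] [ 0.402 -0.312] dist 0.51
bMid [ 0.3631 -0.2214  0.0229] 0.0011 planes [ 0.363  -0.2221] [ 0.3626 -0.221 ] dist 0.425
bNear [ 0.3053 -0.2915  0.0241] 0.0005 planes [ 0.3051 -0.2922] [ 0.3037 -0.2916] dist 0.422
knobdone [ 0.5106 -0.0559  0.1112] 0.0038 planes [ 0.5105 -0.0578] [ 0.5102 -0.0539] dist 0.514
knobwait [ 0.5853 -0.1836  0.1069] 0.0026 planes [ 0.5846 -0.1844] [ 0.5873 -0.1821] dist 0.613
```

Measured positions in metres:
- **Pivot:** (0.745, 0.007)
- **Head:** (0.509, -0.021)
- **Open pot:** (0.517, 0.084), rim at z = 0.085, 240 mm from the pivot
- **Button:** candidates lie 0.510, 0.425 and 0.422 m from the base, so the farthest is the one at (0.4035, -0.312), top pixel (342,239). The crop confirms it is a green button on a grey housing.

I go in on the -y side of the bar with the fingers shut.

Call:
apply_moves([
  [[0,0,8],[0,0,0],1],
  [[0,0,8],[0,0,0],1],
  [[0,0,0],[30,-40,0],1],
  [[0,0,0],[32,-45,0],1],
  [[0,0,0],[32,-45,0],1],
], newtons=10)

```text
time_s: 0.72
eef_pos: [0.2816, -0.5167, 0.2222]
tcp_rot: [-180.0, 0.0, 0.1]
force: [-0.1, -0.5, 0.8]
gripper_width: 0.47
grasp_force: 0.0
```

Call:
apply_moves([
  [[0,0,0],[32,-45,5],1],
  [[0,0,0],[32,-45,5],1],
  [[0,0,0],[32,-45,5],1],
  [[0,0,0],[32,-45,5],1],
  [[0,0,0],[32,-45,5],1],
])

```text
time_s: 1.35
eef_pos: [0.4411, -0.2916, 0.1974]
tcp_rot: [-180.0, 0.0, 0.1]
force: [-0.5, -0.0, 0.3]
gripper_width: 0.006
grasp_force: 0.0
```

Call:
apply_moves([
  [[0,0,0],[31,-44,4],1],
  [[0,0,0],[31,-44,4],1],
  [[0,0,0],[31,-44,4],1],
  [[0,0,0],[31,-44,4],1],
  [[0,0,0],[31,-40,4],1],
])

```text
time_s: 1.98
eef_pos: [0.5958, -0.0752, 0.1772]
tcp_rot: [-180.0, 0.0, 0.1]
force: [1.3, -1.3, 0.1]
gripper_width: 0.008
grasp_force: 0.0
```

```bash
python3 - <<'E'
from h import *
from station import readout
s=readout.state();print(s["eef_pos"],s["force"],s["qpos"].round(1))
a,b=cv2.cvtColor(imaging.snapshot("scene"),cv2.COLOR_RGB2BGR),cv2.cvtColor(imaging.snapshot("wrist"),cv2.COLOR_RGB2BGR)
cv2.imwrite("pics/s1.png",np.hstack([cv2.resize(a[100:300,130:330],(400,400)),cv2.resize(b,(400,300))[:300] if 0 else cv2.copyMakeBorder(cv2.resize(b,(400,300)),0,100,0,0,0)]))
print(blobs(a,(24,120,100),(34,255,255)))
E
```

```text
[ 0.59578709 -0.07524881  0.17724702] [ 1.26356865 -1.31759762  0.1198882 ] [ 10.1  23.5 -11.4 101.6   5.5  55.4 -93.5]
[([239.29, 167.6], 35, [236, 165, 8, 6])]
```

View pics/s1.png

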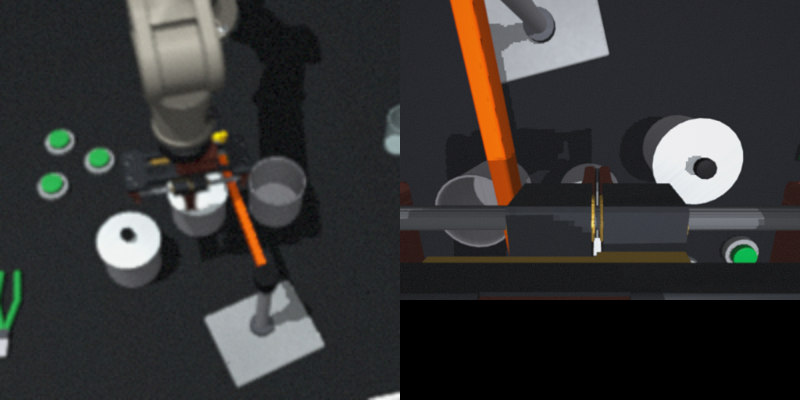

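The scene view (left) shows the shut fingers on the -y side of the orange bar, above the middle pot. The wrist view (right) shows the bar clear to the left of the fingers. I start the slow push.

Call:
apply_moves([
  [[0,0,0],[0,-8,0],1],
  [[0,0,0],[0,-8,0],1],
  [[0,0,0],[0,-7,0],1],
  [[0,0,0],[0,-6,0],1],
  [[0,0,0],[0,-6,0],1],
])

```text
time_s: 2.7
eef_pos: [0.595, -0.0419, 0.1778]
tcp_rot: [180.0, -0.0, 0.1]
force: [-0.0, 1.0, 0.8]
gripper_width: 0.005
grasp_force: 0.0
```

Call:
apply_moves([
  [[0,0,0],[0,-5,0],1],
  [[0,0,0],[0,-5,0],1],
  [[0,0,0],[0,-5,0],1],
  [[0,0,0],[0,-5,0],1],
  [[0,0,0],[0,-5,0],1],
])

```text
time_s: 3.32
eef_pos: [0.5948, -0.0172, 0.1775]
tcp_rot: [180.0, 0.0, 0.1]
force: [-1.6, -1.4, -0.4]
gripper_width: 0.005
grasp_force: 0.7
```

Call:
apply_moves([
  [[0,0,0],[0,-5,0],1],
  [[0,0,0],[0,-5,0],1],
  [[0,0,0],[0,-5,0],1],
  [[0,0,0],[0,-5,0],1],
  [[0,0,0],[0,-5,0],1],
])

```text
time_s: 3.95
eef_pos: [0.5951, 0.0084, 0.1776]
tcp_rot: [-180.0, -0.0, 0.1]
force: [-0.3, -1.6, -0.9]
gripper_width: 0.002
grasp_force: 0.8
```

```bash
cat > bar.py <<'E'
from h import *
from station import readout
s=readout.state();print(s["time_s"],s["eef_pos"],s["force"])
piv=np.array([.7447,.0065]);pot=np.array([.5173,.084])
for n in("scene","top"):
    c=Cam(n);im=cv2.cvtColor(imaging.snapshot(n),cv2.COLOR_RGB2BGR);cv2.imwrite(f"pics/{n}_last.png",im)
    m=cv2.inRange(cv2.cvtColor(im,cv2.COLOR_BGR2HSV),(5,150,90),(18,255,255));v,u=np.nonzero(m)
    P=np.array([c.at(x,y,.205)[:2] for x,y in zip(u,v)]);P=P[np.linalg.norm(P-piv,axis=1)<.23] if len(P) else P
    if len(P)>20:
        d=P.mean(0)-piv;d/=np.linalg.norm(d);h=piv+.24*d;print(n,len(P),"head",h.round(4),"err",(h-pot).round(4))
    print(n,"yellow",[(b,c.at(*b[0],.21)[:2].round(4)) for b in blobs(im,(24,120,100),(34,255,255))])
E
python3 bar.py
```

```text
3.95 [0.59514183 0.00838152 0.17762514] [-0.27080826 -1.64341939 -0.88495686]
scene 192 head [0.5066 0.0369] err [-0.0107 -0.0471]
scene yellow []
top yellow [(([227.43, 199.52], 110, [224, 190, 10, 18]), array([0.5071, 0.0441]))]
```

Call:
apply_moves([
  [[0,0,0],[0,-5,0],1],
  [[0,0,0],[0,-5,0],1],
  [[0,0,0],[0,-5,0],1],
  [[0,0,0],[0,-5,0],1],
  [[0,0,0],[0,-2,0],1],
])

```text
time_s: 4.68
eef_pos: [0.5951, 0.0306, 0.1777]
tcp_rot: [-180.0, -0.0, 0.1]
force: [0.7, -1.7, 0.0]
gripper_width: 0.005
grasp_force: 0.8
```

```bash
python3 bar.py; python3 - <<'E'
from h import *
piv=np.array([.7447,.0065])
c=Cam("scene");im=cv2.imread("pics/scene0.png")
m=cv2.inRange(cv2.cvtColor(im,cv2.COLOR_BGR2HSV),(5,150,90),(18,255,255));v,u=np.nonzero(m)
P=np.array([c.at(x,y,.205)[:2] for x,y in zip(u,v)]);P=P[np.linalg.norm(P-piv,axis=1)<.23];d=P.mean(0)-piv;print("initial check",piv+.24*d/np.linalg.norm(d))
E
```

```text
4.675 [0.59507246 0.03062769 0.17772457] [ 0.66271214 -1.68335278  0.01537068]
scene 187 head [0.514  0.0725] err [-0.0033 -0.0115]
scene yellow []
top yellow [(([216.52, 196.84], 141, [211, 188, 13, 18]), array([0.5146, 0.0742]))]
initial check [ 0.50592701 -0.01773758]
```

Call:
apply_moves([
  [[0,0,0],[0,-3,0],1],
  [[0,0,0],[0,-3,0],1],
  [[0,0,0],[0,-1,0],1],
  [[0,0,0],[0,0,0],1],
  [[0,0,0],[0,5,0],1],
])

```text
time_s: 5.4
eef_pos: [0.5949, 0.0328, 0.1776]
tcp_rot: [-180.0, 0.0, 0.2]
force: [-0.4, 0.7, 0.5]
gripper_width: 0.003
grasp_force: 0.0
```

Call:
apply_moves([
  [[0,0,0],[0,15,0],1],
  [[0,0,0],[0,25,0],1],
  [[0,0,0],[-15,40,-5],1],
  [[0,0,0],[-30,45,-5],1],
  [[0,0,0],[-30,45,0],1],
])

```text
time_s: 6.02
eef_pos: [0.5193, -0.1405, 0.188]
tcp_rot: [180.0, -0.0, 0.0]
force: [0.4, -0.7, -0.4]
gripper_width: 0.004
grasp_force: 0.0
```

```bash
python3 bar.py;python3 -c "
import cv2
a=cv2.imread('pics/top_last.png')[90:290,180:380];b=cv2.imread('pics/scene_last.png')[110:310,120:320]
cv2.imwrite('pics/v2.png',cv2.resize(cv2.hconcat([a,b]),(800,400),interpolation=2))"
```

```text
6.025 [ 0.51932401 -0.14051595  0.18802152] [ 0.44003301 -0.73935357 -0.35230443]
scene 249 head [0.5171 0.0826] err [-0.0002 -0.0014]
scene yellow [(([268.68, 170.85], 195, [262, 163, 15, 19]), array([0.5231, 0.0775]))]
top 306 head [0.516  0.0793] err [-0.0013 -0.0047]
top yellow [(([215.41, 195.43], 222, [207, 186, 19, 20]), array([0.5185, 0.0773]))]
```

View pics/v2.png

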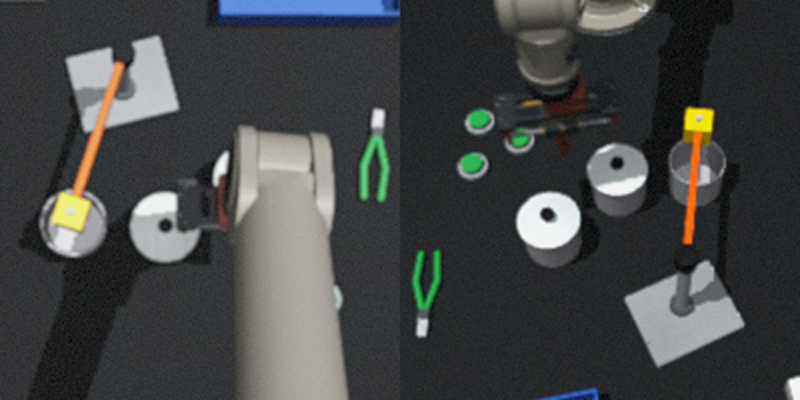

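The head now hangs over the open pot, with an error of about 2–6 mm, and the pots have not moved. In the top half of the picture the head is at (71,211) and the pot at (73,223). Next is the button at (0.4035, -0.312).

Call:
apply_moves([
  [[0,0,0],[-25,40,0],1],
  [[0,0,0],[-30,45,0],1],
  [[0,0,0],[-30,45,10],1],
  [[0,0,0],[-25,35,25],1],
  [[0,0,0],[-6,7,35],1],
])

```text
time_s: 6.75
eef_pos: [0.4029, -0.314, 0.1178]
tcp_rot: [179.9, -0.1, -0.2]
force: [0.9, 0.7, -0.6]
gripper_width: 0.008
grasp_force: 0.0
```

Call:
apply_moves([
  [[0,0,0],[0,0,35],1],
  [[0,0,0],[0,0,25],1],
  [[0,0,0],[0,0,15],1],
  [[0,0,0],[0,0,0],1],
  [[0,0,0],[0,0,0],1],
])

```text
time_s: 7.38
eef_pos: [0.4052, -0.3107, 0.0435]
tcp_rot: [180.0, -0.1, 0.1]
force: [0.3, -0.7, -0.1]
gripper_width: 0.003
grasp_force: 0.0
```

```bash
python3 bar.py; python3 - <<'E'
from h import *
a=cv2.imread("pics/scene_last.png");b=cv2.cvtColor(imaging.snapshot("wrist"),cv2.COLOR_RGB2BGR)
cv2.imwrite("pics/s3.png",np.hstack([cv2.resize(a[120:240,100:220],(400,400),interpolation=2),cv2.copyMakeBorder(cv2.resize(b,(400,300)),0,100,0,0,0)]))
E
```

```text
7.375 [ 0.40519058 -0.31065073  0.04347527] [ 0.31179704 -0.6668145  -0.12681563]
scene 241 head [0.5171 0.0825] err [-0.0002 -0.0015]
scene yellow [(([268.76, 170.93], 196, [262, 163, 15, 19]), array([0.5234, 0.0777]))]
top 319 head [0.516  0.0791] err [-0.0013 -0.0049]
top yellow [(([215.19, 195.3], 230, [206, 186, 20, 19]), array([0.5188, 0.0779]))]
```

View pics/s3.png

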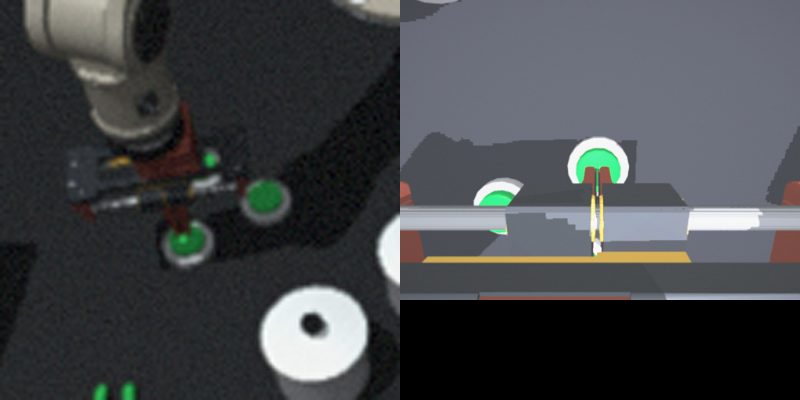

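The fingertips are over the middle of the farthest button: (187,243) in the scene half of the picture and (598,165) in the wrist half. I press it.

Call:
apply_moves([
  [[0,0,0],[0,0,15],1],
  [[0,0,0],[0,0,7],1],
  [[0,0,0],[0,0,4],1],
  [[0,0,0],[0,0,2],1],
  [[0,0,0],[0,0,0],1],
])

```text
time_s: 8.15
eef_pos: [0.4044, -0.3101, 0.016]
tcp_rot: [-180.0, 0.0, 0.1]
force: [-4.9, 3.1, 22.4]
gripper_width: 0.004
grasp_force: 11.4
```

The upward force of 22 N is well above the 5 N spring, so the button has bottomed. I retract.

Call:
apply_moves([
  [[0,0,0],[0,0,0],1],
  [[0,0,0],[0,0,-10],1],
  [[0,0,0],[0,0,-30],1],
  [[0,0,0],[0,0,-40],1],
  [[0,0,0],[0,0,-40],1],
])

```text
time_s: 8.78
eef_pos: [0.4042, -0.31, 0.1355]
tcp_rot: [-180.0, 0.0, 0.1]
force: [-0.2, -0.6, -0.0]
gripper_width: 0.004
grasp_force: 0.0
```

Call:
apply_moves([
  [[0,0,0],[0,30,-20],1],
  [[0,0,0],[0,40,0],1],
  [[0,0,0],[0,40,0],1],
  [[0,0,0],[0,0,0],1],
  [[0,0,0],[0,0,0],1],
])

```text
time_s: 9.4
eef_pos: [0.4046, -0.4192, 0.1541]
tcp_rot: [-179.9, 0.0, 0.1]
force: [-0.1, 0.4, 0.0]
gripper_width: 0.002
grasp_force: 0.0
```

```bash
python3 bar.py; python3 - <<'E'
from h import *
a=cv2.imread("pics/scene_last.png");b=cv2.imread("pics/top_last.png")
print(blobs(a,(50,100,60),(80,255,255),20))
cv2.imwrite("pics/s4.png",np.hstack([cv2.resize(a[110:310,100:300],(400,400),interpolation=2),cv2.resize(b[90:290,180:380],(400,400),interpolation=2)]))
E
```

```text
9.4 [ 0.40462809 -0.41922628  0.15408745] [-0.14840117  0.40024569  0.03560547]
scene 241 head [0.5171 0.0825] err [-0.0002 -0.0015]
scene yellow [(([268.71, 170.89], 195, [262, 163, 15, 19]), array([0.5232, 0.0775]))]
top 318 head [0.516  0.0792] err [-0.0013 -0.0048]
top yellow [(([215.27, 195.24], 225, [207, 186, 19, 19]), array([0.519 , 0.0777]))]
[([159.03, 168.84], 76, [155, 164, 10, 10]), ([179.04, 178.45], 80, [174, 174, 11, 10]), ([155.43, 190.95], 79, [151, 186, 10, 10]), ([132.8, 249.26], 270, [126, 235, 15, 30])]
```

View pics/s4.png

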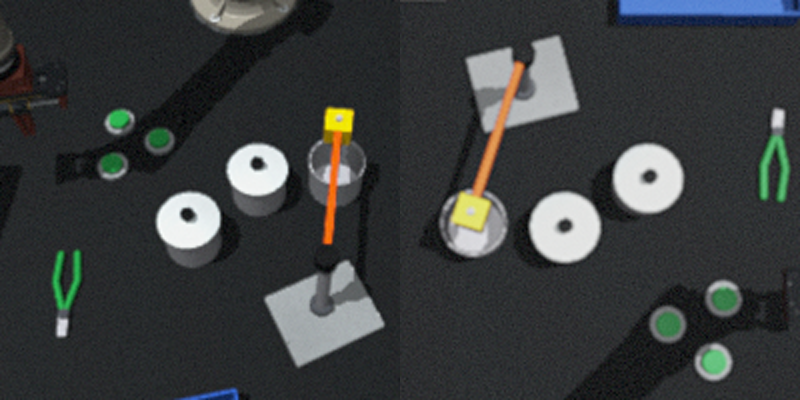

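Both views show the head over the open pot, the button back up (its pixel position is within about 0.1 px of the start) and nothing else displaced. I hand the job in.

```bash
python3 -c "
from station import ticket;print(ticket.sign_off())"
```

```text
the job is handed in; nothing more can be done
None
```

The job is handed in, with no verdict returned: the probe head hangs about 5 mm from the open pot's centre, the farthest green button was pressed fully (22 N on the fingertip) and looks back up, and the final pictures show nothing else near the work moved.

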